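Register the brass test bar in the stop jig

TASK

Pick the brass bar out of the tilted blue bin of test bars and lay it gently, without dropping it, on the aluminium plate of the stop jig, lengthwise along the long blue stop. With the red-handled clamp still raised, push the bar fully home so that its long side is flush against the long blue stop and its end flush against the short blue end stop, and let go of it; then swing the clamp arm down until its rubber pad rests on the bar, and back off. Leave the other bars and offcuts in the bin, and do not disturb the bottle, the beaker or the timer.

Things in the scene. Friction and masses are not known exactly. Their poses are not given: they have to be found in the camera images.
- brass_bar: The only brass-yellow bar: 130 x 20 x 20 mm, 0.35 to 0.53 kg. Origin at its centre, x along it. Lies on the bin's sloping floor, pointing up the slope within about 5 degrees, lower end against the low wall, in one of five lanes 54 mm apart with like bars in the others, about 30 mm free on each side. Sliding it takes 2 to 4 N; a push at 60 mm/s begins with a bump of over 13 N.
- bin: Fixed blue tray on legs, 240 mm up the slope, 320 wide, walls 4 thick, 46 high square to its floor. Origin on the table under its middle; frame level, only yawed: x horizontally up the slope, away from the robot. The floor rises 26 degrees towards +x: a tool square to it leans 26 degrees, fingers pointing away from the robot. A rib 21 high, 155 from the low end, holds the offcuts. High rim 244 up.
- bin_floor (a point): Centre of the upper surface of the bin's sloping floor.
- steel_bar: Dark steel bar, 130 x 20 x 20 mm, in the bin. Origin at its centre, x along it. Leave it in the bin.
- alu_bar: Pale aluminium bar, 130 x 20 x 20 mm, in the bin. Origin at its centre, x along it. Leave it in the bin.
- black_bar: Black plastic bar with a grey band, 130 x 20 x 20 mm, in the bin. Origin at its centre, x along it. Leave it in the bin.
- white_bar: White plastic bar with a red band, 130 x 20 x 20 mm, in the bin. Origin at its centre, x along it. Leave it in the bin.
- offcut_a: Steel offcut 50 x 20 x 20 mm in the upper part of the bin, above the bars. Origin at its centre. Leave it in the bin.
- offcut_b: Grey plastic offcut 45 x 30 x 20 mm in the upper part of the bin. Origin at its centre. Leave it in the bin.
- offcut_c: Aluminium offcut 50 x 25 x 20 mm in the upper part of the bin. Origin at its centre. Leave it in the bin.
- jig: Fixed jig: plate 220 (x) x 150 (y) x 12 mm. Origin on the table under its centre; x along the long stop, away from the robot, y left. Long blue stop on the whole -y edge: 17 mm wide, 18 high above the plate, inner face y = -58. Blue end stop at the +x end: 25 thick, y -58 to +2, 18 high, inner face x = +85. The rest is clear, room to lay the bar off both stops.
- jig_home (a point): Where the centre of the brass bar is when it lies fully home against both stops: at (20, -48, 22) mm in the jig's frame. Axes as the jig's.
- clamp (a joint): Angle of the hold-down arm (rad): 0 when it is level with its pad resting on a 20 mm bar, positive raised; starts at 1.1 to 1.45 (nearly upright, above the end stop), limits -0.15 and 1.5. A stiff hinge: it stays where it is left and takes about 2 N at the handle to move.
- clamp_hinge (a point): Hinge axis of the hold-down arm, at (98, -48, 36) mm in the jig's frame; the axis lies along the jig's y. At angle 0 the steel arm (22 mm wide) runs 82 mm from here towards the jig's -x, its upper face 12 mm above the axis, and its rubber pad presses down 52 mm from the hinge.
- clamp_tip (a point): Middle of the outer (top) face of the red handle, 30 x 26 x 14 mm, at the arm's free end: 85 mm from the hinge along the arm and 14 mm above the axis when level. This face looks away from the robot when the arm is upright: push it towards the robot, then down along the arc.
- bottle: Bystander: loose amber bottle, 64 mm across, 150 mm tall, between bin and jig at the far side. Origin under its centre.
- beaker: Bystander: loose glass cup, 60 mm across, 70 mm tall, between bin and jig, near the robot. Origin under its centre.
- timer: Bystander: loose white timer standing on edge, 22 x 62 x 60 mm, in the middle between bin and jig. Origin under its centre.
Mind the look-alikes: they are no part of the job. What is shaped like the alu_bar but orange is not meant.

How it is judged:
On the way, in this order (a step that is already met when the one before it is completed fails the run):
1. the brass bar is lifted clear of the bin in the gripper (height (world z) of brass_bar above 0.2 m and contact force between the fingers and brass_bar above 0.5 N), for 0.2 s.
2. the brass bar lies home against both stops, let go, with the clamp arm still raised (x of brass_bar in the frame of jig_home between -0.003 and 0.003 m and y of brass_bar in the frame of jig_home between -0.003 and 0.003 m and z of brass_bar in the frame of jig_home between -0.003 and 0.003 m and angle between the x axis of brass_bar and the x axis of jig, either way round below 0.03 rad and linear speed of brass_bar below 0.02 m/s and contact force between the fingers and brass_bar below 0.1 N and value of joint clamp above 0.6 rad), for 0.2 s.
At the end, for the whole second after the job is handed in: Brass bar at rest on the plate, centre within 3 mm of home on each jig axis and within 0.03 rad of the long stop; clamp angle within 0.05 rad of 0 (pad on the bar); the other bars and offcuts in the bin, centres within 190 mm of its floor centre (x of brass_bar in the frame of jig_home between -0.003 and 0.003 m and y of brass_bar in the frame of jig_home between -0.003 and 0.003 m and z of brass_bar in the frame of jig_home between -0.003 and 0.003 m and angle between the x axis of brass_bar and the x axis of jig, either way round below 0.03 rad and linear speed of brass_bar below 0.02 m/s and contact force between the fingers and brass_bar below 0.1 N and value of joint clamp between -0.05 and 0.05 rad and distance between each of steel_bar, alu_bar, black_bar, white_bar, offcut_a, offcut_b, offcut_c and bin_floor below 0.19 m); the robot touches nothing.
It fails at once if the brass bar is dropped or thrown (faster than 0.6 m/s out of the fingers) (linear speed of brass_bar above 0.6 m/s and contact force between the fingers and brass_bar below 0.05 N).
It fails at once if the bottle is pushed more than 30 mm or tipped (distance of bottle from where it was at the start of the episode above 0.03 m or angle between bottle's own z axis and vertical above 0.35 rad).
It fails at once if the beaker is pushed more than 30 mm or tipped (distance of beaker from where it was at the start of the episode above 0.03 m or angle between beaker's own z axis and vertical above 0.35 rad).
It fails at once if the timer is pushed more than 30 mm or tipped (distance of timer from where it was at the start of the episode above 0.03 m or angle between timer's own z axis and vertical above 0.35 rad).
It also fails if it takes over 61 s, if anything falls off the work surface, if the arm or the gripper's body presses on something with over 40 N, if the wrist force passes 120 N, or if a joint passes its speed limit or range.

ROBOT

A 6-joint arm with a two-finger parallel gripper is mounted at the origin on the work surface. World frame = base frame: x ahead of the robot, y to its left, z up, the work surface at z = 0. Lengths are in m, angles in rad, forces in N, time in s.
With the tool pointing down it reaches from about 0.3 to 0.875 m from the base axis. Payload 4.2 kg.
Tool frame: the origin (TCP) lies midway between the tips of the shut fingers; the grasp point (between the pads) lies 19 mm behind it; z points along the fingers, y is the line along which they close (so a half turn about z gives the same grasp; the last joint's range is limited). The gripper opens to 85 mm and grips with 20 to 120 N. Pads are 22 mm wide; open, the fingers measure 114 mm over their backs; the gripper's body (76 mm by 85 mm) begins 54 mm behind the grasp point. The pads swing forward as they close: fully open they stand 13 mm farther back than shut.
Start: joints at [1.268, 0.32, 1.565, -0, 1.257, -0.02], TCP at [0.16, 0.552, 0.231] pointing down, gripper open.
Joint ranges: [-3.11, 3.11], [-0.84, 2.01], [0.21, 2.61], [-1.34, 4.49], [0.05, 2.63], [-2.56, 2.56]. Speed limits (rad/s): [2.57, 2.57, 3.14, 3.14, 3.14, 3.14].

INTERFACE

Orientations are given as a unit quaternion [x, y, z, w].
In Python, from rig import arm, get_image, camera_model, job, nets gives the robot as it stands.
- The arm moves only by the tool carry_out, never from a script. Its argument "steps" is a list that holds one entry, the list of rows, each a list of 7 numbers: the shift along the tool's x, y, z in cm, then the turn, a rotation vector about the tool's x, y, z in degrees, then the closure, from -1 (fully open) to 1 (shut). A call has 1 to 10 rows; each row shifts and turns the commanded pose from where the row before left it, along the tool's axes as they then stand; what a row does not reach is not made up. A row lasts 1/8 s, in which the tool goes at most 62.5 mm and 10.7 degrees, less where a joint would pass 70% of its speed; a pose out of reach is approached as far as the arm can. A call with a gripper value outside its range is refused whole. The fingers move at their own pace and stop on an object; "grip_force" is the grip in N (left out, the last holds). Time passes only in rows, so rows that do not move let the fingers close. It gives the time, the measured TCP pose, the force, the opening and the grip force at its end, in the units of the state.
- arm.read_state(): the state, without advancing time (a new reading comes with each control period).
- get_image(name): name is "scene" or "side" or "wrist"; returns the picture (384x512x3 uint8, red, green, blue); there is no depth.
- camera_model(name): a dict with "K" (3x3 intrinsics, pixels), "R" (3x3) and "t" (3): a world point X has camera coordinates R X + t; the wrist camera has in their place "tool_from_camera" (4x4, takes a point from camera to tool coordinates, whose origin is the TCP and whose axes are the flange's). Camera axes: x right, y down, z forward; pixel columns grow to the right and rows downward; lengths in m; the calibration is good to about 2 mm. A picture is of the moment at which its call begins: read the wrist's pose just before it. camera_model takes no time and is no camera call.
- job.job_done(): hands the job in; it is judged then, once.
Trained networks look in the newest picture that a camera, given by its name, has taken for a name from the list of things; names that differ only in an ending like _2 or _b are one class to them, and where a whole thing is asked for, a point or a joint stands for the part that bears it (a point fixed in the world has none). Each returns a list of dicts, best first, with "confidence" (0 to 1); they miss things now and then, are a little off and sometimes report something else, mostly with a low value. They report only what shows in the picture. A call takes as long as a camera call. They do not tell look-alikes from the thing itself.
- nets.find_in(name, camera): "location" ([x, y, z] in m, in the coordinates of the camera as it stood for that picture, good to about 4 mm: the middle of the surface that is visible of it).
The state is a dict: "t": time; "qpos": joint angles; "qd": joint speeds; "joint_efforts": joint torques, N m; "ee_pos": TCP position; "tcp_rot": TCP orientation; "force": force on the tool from outside, world axes, zero at the start; "torque": the same for the moment, N m; "opening": finger opening in m; "gripper_force": force on a finger pad.
Only numpy, scipy, OpenCV 4.12 (cv2) and the standard library are available. Lean on these libraries where they do the work, as an engineer would, in place of code of your own. Each camera call takes 0.05 s, during which the arm holds its last target. There are 200 camera calls.

## Working session

There is one attempt and no reset: what is moved stays moved. The work goes in short steps, Python scripts to look and compute and a tool call to move; the robot and the scene stay as the last step left them, time stands still between calls to the robot, and variables do not carry over. Pictures are saved under pics/ and viewed, at most 14 in all, crops included, and the job is handed in when it is done.

Besides the shell and the picture viewer there is one more tool, called by a JSON object that holds its "name" and its "arguments", one argument or row to a line. carry_out: Moves the arm, as the interface text tells. Its arguments: {"type":"object","properties":{"steps":{"type":"array"},"grip_force":{"type":"number"}},"required":["steps"]}

```bash
ls; mkdir -p pics
cat > h.py <<'E'
import numpy as np, cv2
from scipy.spatial.transform import Rotation as Rn
from rig import arm,get_image,camera_model,job,nets
def cam_pose(c):
    m=camera_model(c)
    if c=='wrist':
        s=arm.read_state(); T=np.eye(4);T[:3,:3]=Rn.from_quat(s['tcp_rot']).as_matrix();T[:3,3]=s['ee_pos']
        return np.array(m['K']),T@np.array(m['tool_from_camera'])
    R=np.array(m['R']);t=np.array(m['t']);T=np.eye(4);T[:3,:3]=R.T;T[:3,3]=-R.T@t
    return np.array(m['K']),T
def snap(c,fn=None):
    K,T=cam_pose(c); im=get_image(c)
    if fn: cv2.imwrite('pics/'+fn,im[:,:,::-1])
    return im,K,T
def find(n,c,K,T):
    out=[]
    for d in nets.find_in(n,c)[:3]:
        p=np.array(d['location']);u=K@p;w=T[:3,:3]@p+T[:3,3]
        out.append((round(d['confidence'],2),(u[:2]/u[2]).round(0).tolist(),w.round(4).tolist()))
    return out
def ray(px,K,T,z):
    d=T[:3,:3]@np.linalg.solve(K,[px[0],px[1],1]);o=T[:3,3];return o+d*(z-o[2])/d[2]
def proj(X,K,T):
    p=T[:3,:3].T@(np.array(X)-T[:3,3]);u=K@p;return (u[:2]/u[2]).round(1)
E
python3 - <<'E'
from h import *
ims=[]
s=arm.read_state();print(s['t'],s['ee_pos'],s['tcp_rot'])
for c in ['scene','side']:
    im,K,T=snap(c,c+'0.png')
    print(c,T[:3,3].round(3))
    for n in ['brass_bar','bin','jig','clamp','clamp_tip','bottle','beaker','timer','steel_bar','alu_bar']:
        print(n,find(n,c,K,T))
E
```

```text
pics
0.0 [0.16031923 0.55172069 0.23051619] [ 1.40934587e-01  9.90018548e-01 -8.33407271e-04 -1.46478654e-04]
scene [0.775 0.445 0.959]
brass_bar [(0.82, [278.0, 267.0], [0.5651, 0.25, 0.1589]), (0.41, [286.0, 320.0], [0.6272, 0.3559, 0.2011]), (0.37, [264.0, 286.0], [0.6194, 0.2698, 0.1761])]
bin [(0.7, [265.0, 285.0], [0.6162, 0.2699, 0.1753]), (0.49, [218.0, 270.0], [0.6835, 0.1966, 0.2017])]
jig [(0.83, [187.0, 161.0], [0.559, -0.2078, 0.0166])]
clamp [(0.52, [154.0, 132.0], [0.6088, -0.2903, 0.1069]), (0.17, [318.0, 297.0], [0.5348, 0.351, 0.1561])]
clamp_tip [(0.44, [155.0, 133.0], [0.6082, -0.288, 0.1025])]
bottle [(0.56, [163.0, 235.0], [0.736, 0.0094, 0.0996]), (0.44, [252.0, 183.0], [0.4511, -0.0189, 0.0457])]
beaker [(0.93, [252.0, 182.0], [0.4502, -0.0207, 0.046])]
timer [(0.76, [210.0, 209.0], [0.5963, -0.0058, 0.0632])]
steel_bar [(0.83, [298.0, 280.0], [0.5494, 0.2987, 0.1615])]
alu_bar [(0.85, [362.0, 237.0], [0.2935, 0.276, 0.0233]), (0.7, [293.0, 218.0], [0.4112, 0.1264, 0.0224]), (0.24, [218.0, 270.0], [0.6842, 0.1968, 0.2055])]
side [ 0.436 -1.046  0.734]
brass_bar [(0.76, [260.0, 153.0], [0.5597, 0.2352, 0.1428])]
bin [(0.64, [282.0, 150.0], [0.6251, 0.1989, 0.1679])]
jig [(0.89, [270.0, 280.0], [0.551, -0.2245, 0.0138])]
clamp [(0.87, [299.0, 276.0], [0.6039, -0.3059, 0.0942])]
clamp_tip [(0.25, [276.0, 229.0], [0.5859, -0.0528, 0.0453])]
bottle [(0.56, [326.0, 215.0], [0.7272, -0.0266, 0.0725])]
beaker [(0.87, [229.0, 226.0], [0.4548, -0.032, 0.0444]), (0.3, [259.0, 153.0], [0.5593, 0.2359, 0.1415])]
timer [(0.72, [277.0, 229.0], [0.5867, -0.0518, 0.0458])]
steel_bar [(0.68, [252.0, 148.0], [0.5382, 0.2844, 0.1401]), (0.39, [298.0, 277.0], [0.6035, -0.3065, 0.0914])]
alu_bar [(0.76, [267.0, 159.0], [0.578, 0.1869, 0.1435]), (0.73, [181.0, 185.0], [0.2981, 0.264, 0.0132]), (0.48, [213.0, 206.0], [0.4079, 0.1206, 0.0158])]
```

Run:
```python
import cv2
a=cv2.imread('pics/scene0.png');b=cv2.imread('pics/side0.png')
cv2.imwrite('pics/s_c.png',cv2.resize(a[90:370,110:410],None,fx=2.6,fy=2.1,interpolation=3)[:, :780])
cv2.imwrite('pics/d_c.png',cv2.resize(b[110:330,160:370],None,fx=2.7,fy=2.7,interpolation=3))
```

```text
(no output)
```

View pics/s_c.png

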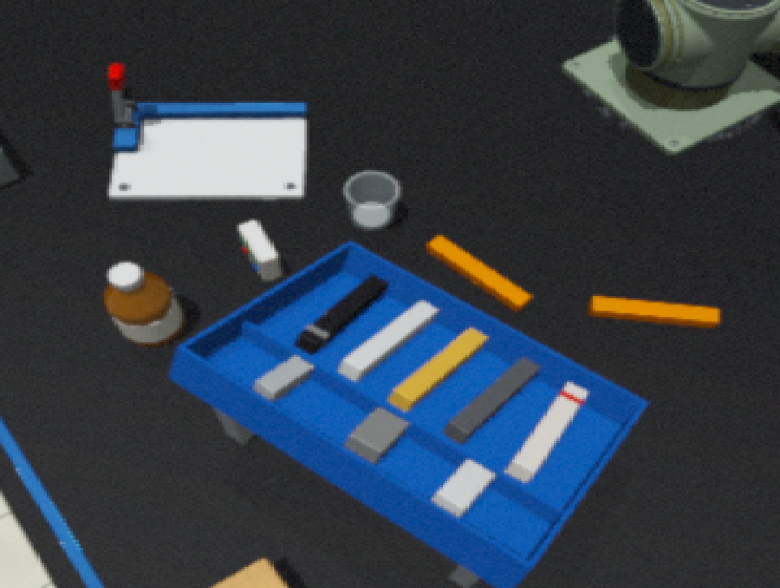

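View pics/d_c.png

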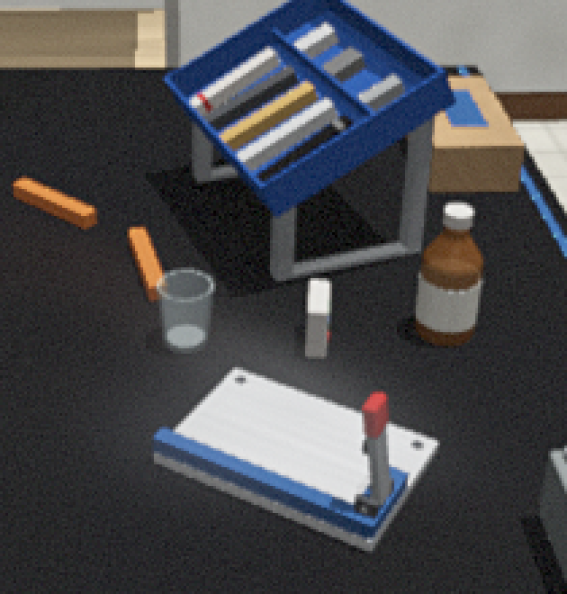

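The brass-yellow bar is in the middle lane, at scene pixel (278,266) and side pixel (260,153). Things it could be confused with:
- pale alu bar at (261,251) in the scene view
- steel bar at (299,280)
- black bar at (241,238)
- white bar with the red band at (321,294)
- two orange bars on the table at (293,218) and (362,237)

I choose the yellow one at (278,266). The crop shows it clearly and both views agree. The clamp is upright at the jig's far end.

```bash
cat >> h.py <<'E'
from scipy.optimize import minimize, least_squares
def box(dim):
    return np.array([[i,j,k] for i in(-.5,.5) for j in(-.5,.5) for k in(-.5,.5)])*dim
def sil(P,K,T):
    p=(P-T[:3,3])@T[:3,:3];u=p@K.T;u=(u[:,:2]/u[:,2:])
    m=np.zeros((384*4,512*4),np.uint8)
    cv2.fillConvexPoly(m,cv2.convexHull((u*4+1.5).round().astype(np.int32)),1)
    return cv2.resize(m.astype(np.float32),(512,384),interpolation=cv2.INTER_AREA)
def barR(yaw,pitch): return Rn.from_euler('ZY',[yaw,-pitch]).as_matrix()
def ymask(im,c,r=45):
    h=cv2.cvtColor(im,cv2.COLOR_RGB2HSV);m=((h[...,0]>17)&(h[...,0]<32)&(h[...,1]>90)&(h[...,2]>60)).astype(np.float32)
    w=np.zeros_like(m);x,y=map(int,c);w[max(0,y-r):y+r,max(0,x-r):x+r]=1
    return m*w
def fitbar(views,p0,pitch,free=4):
    B=box([.13,.02,.02])
    def cost(q):
        P=B@barR(q[3],pitch).T+q[:3]
        return sum(1-np.minimum(sil(P,K,T),m).sum()/np.maximum(sil(P,K,T),m).sum() for m,K,T in views)
    sx=np.vstack([p0]+[np.array(p0)+np.eye(4)[i]*[.008,.008,.008,.08][i] for i in range(4)])
    r=minimize(cost,p0,method='Nelder-Mead',options=dict(initial_simplex=sx,xatol=1e-4,fatol=1e-4,maxiter=400))
    return r.x,r.fun
E
python3 - <<'E'
from h import *
V=[];C={}
for c,px in(('scene',(278,266)),('side',(260,153))):
    K,T=cam_pose(c);im=cv2.imread(f'pics/{c}0.png')[:,:,::-1].copy();m=ymask(im,px);V.append((m,K,T));C[c]=(K,T);print(m.sum())
for y0 in(-.2,-.5):print('bar',fitbar(V,[.57,.245,.15,y0],np.radians(26)))
# jig
def jp(q,X):
    c,s=np.cos(q[2]),np.sin(q[2]);return [q[0]+c*X[0]-s*X[1],q[1]+s*X[0]+c*X[1],X[2]]
obs=[('scene',(110+110/2.6,90+198/2.1),(.11,.075,.012)),('scene',(227.3,183.8),(-.11,.075,.012)),('scene',(228.5,139),(-.11,-.075,.03)),
('side',(248.1,246.3),(-.11,.075,.012)),('side',(322.2,273.3),(.11,.075,.012)),('side',(217.4,272.2),(-.11,-.075,.03))]
f=lambda q:np.concatenate([proj(jp(q,X),*C[c])-np.array(u) for c,u,X in obs])
f2=lambda q:f(q)
r=least_squares(f,[.56,-.21,0],diff_step=1e-2);print('jig',r.x,r.fun)
E
```

```text
559.0
245.0
bar (array([0.55576263, 0.2412205 , 0.13764788, 0.30286601]), np.float64(0.6314355134963989))
bar (array([0.55626791, 0.2408595 , 0.13989464, 0.29434942]), np.float64(0.6358889937400818))
jig [ 0.57311509 -0.18695202  0.        ] [ 13.69230769  20.81428571   3.8        -14.6        -23.4
  -5.9        -15.6          6.5         -8.1        -22.4
  16.9         13.9       ]
```

```bash
sed -i 's/return (u\[:2\]\/u\[2\]).round(1)/return u[:2]\/u[2]/' h.py
cat >> h.py <<'E'
def toolR(yaw,lean):  # tool y = local y(yaw), z down leaning fwd by lean
    n=barR(yaw,lean);return np.column_stack([-n[:,0],n[:,1],-n[:,2]])
def plan(p,R,n=1):
    """rows for n steps: constant turn per row, straight path"""
    s=arm.read_state();p0=np.array(s['ee_pos']);R0=Rn.from_quat(s['tcp_rot']).as_matrix()
    rv=Rn.from_matrix(R0.T@R).as_rotvec()/n;d=(np.array(p)-p0)/n;Rc=R0
    for i in range(n):
        print((Rc.T@d*100).round(2).tolist()+np.degrees(rv).round(2).tolist());Rc=Rc@Rn.from_rotvec(rv).as_matrix()
E
python3 - <<'E'
from h import *
C={c:cam_pose(c) for c in('scene','side')}
def jp(q,X):
    c,s=np.cos(q[2]),np.sin(q[2]);return [q[0]+c*X[0]-s*X[1],q[1]+s*X[0]+c*X[1],X[2]]
obs=[('scene',(110+110/2.6,90+198/2.1),(.11,.075,.012)),('scene',(227.3,183.8),(-.11,.075,.012)),('scene',(228.5,139),(-.11,-.075,.03)),
('side',(248.1,246.3),(-.11,.075,.012)),('side',(322.2,273.3),(.11,.075,.012)),('side',(217.4,272.2),(-.11,-.075,.03))]
f=lambda q:np.concatenate([proj(jp(q,X),*C[c])-np.array(u) for c,u,X in obs])
r=least_squares(f,[.56,-.21,-.3],x_scale=[.1,.1,.1]);print('jig',r.x,r.fun.round(1))
yaw=.295;n=barR(yaw,np.radians(26))[:,2]
plan(np.array([.556,.241,.138])+n*.17,toolR(yaw,np.radians(26)),8)
E
```

```text
jig [ 0.55311319 -0.20214702 -0.58476916] [-1.3 -0.5 -1.5 -0.7 -2.   0.2 -1.4 -1.3 -0.3 -0.9 -1.5 -1.8]
[-5.05, -2.86, -0.74, -0.94, -3.16, -4.07]
[-4.87, -3.21, -0.52, -0.94, -3.16, -4.07]
[-4.66, -3.54, -0.31, -0.94, -3.16, -4.07]
[-4.41, -3.86, -0.12, -0.94, -3.16, -4.07]
[-4.12, -4.16, 0.05, -0.94, -3.16, -4.07]
[-3.81, -4.44, 0.2, -0.94, -3.16, -4.07]
[-3.47, -4.7, 0.32, -0.94, -3.16, -4.07]
[-3.11, -4.94, 0.42, -0.94, -3.16, -4.07]
```

{"name": "carry_out", "arguments": {
  "steps": [
    [[-5.0,-2.9,-0.7,-0.9,-3.2,-4.1,-1],[-4.9,-3.2,-0.5,-0.9,-3.2,-4.1,-1],[-4.7,-3.5,-0.3,-0.9,-3.2,-4.1,-1],[-4.4,-3.9,-0.1,-0.9,-3.2,-4.1,-1],[-4.1,-4.2,0,-0.9,-3.2,-4.1,-1],[-3.8,-4.4,0.2,-0.9,-3.2,-4.1,-1],[-3.5,-4.7,0.3,-0.9,-3.2,-4.1,-1],[-3.1,-4.9,0.4,-0.9,-3.2,-4.1,-1],[0,0,0,0,0,0,0],[0,0,0,0,0,0,0]]
  ]
}}

```text
t: 2.35
ee_pos: [0.4845, 0.22, 0.2923]
tcp_rot: [-0.145, 0.963, 0.03, 0.225]
force: [0.4, -0.6, 0.6]
opening: 0.0518
gripper_force: 0.0
```

Run:
```python
from h import *
s=arm.read_state();print(s['t'],s['ee_pos'],s['opening'],s['force'])
im,K,T=snap('wrist','w1.png');print(find('brass_bar','wrist',K,T))
c=proj([.556,.241,.14],K,T);print(c)
m=ymask(im,c,200);print(m.sum())
P,f=fitbar([(m,K,T)],[.556,.241,.138,.295],np.radians(26));print(P,f)
# z fixed by geometry-ish
ov=im.copy();S=sil(box([.13,.02,.02])@barR(P[3],np.radians(26)).T+P[:3],K,T)
cs,_=cv2.findContours((S>.5).astype(np.uint8),0,1);cv2.drawContours(ov,cs,-1,(0,255,0),1)
cv2.imwrite('pics/w1o.png',ov[:,:,::-1])
```

```text
2.35 [0.48448963 0.22001897 0.29227596] 0.051819304283338335 [ 0.42570054 -0.59096276  0.58545465]
[(0.94, [259.0, 164.0], [0.5478, 0.2397, 0.1478])]
[258.14862022 165.22440342]
2705.0
[0.55756825 0.24287144 0.13853825 0.28519482] 0.08127641677856445
```

View pics/w1o.png

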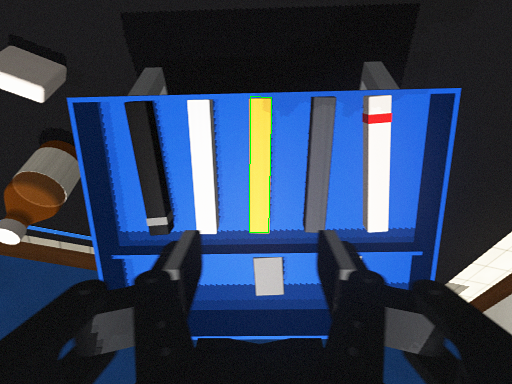

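The brass bar is at (259,165), between the pale and the steel bars, with its lower end at the low wall (row 97). The fitted outline matches it closely.

Run:
```python
from h import *
R=barR(.285,np.radians(26));c=np.array([.5576,.2429,.1385]);n=R[:,2]
plan(c-.004*R[:,0]+n*.03,toolR(.285,np.radians(26)),1)
```

```text
[0.29, 0.02, 14.17, -0.0, 0.19, 0.94]
```

{"name": "carry_out", "arguments": {
  "steps": [
    [[0.3,0,3.6,0,0.2,0.9,0.05],[0,0,3.6,0,0,0,0.05],[0,0,3.5,0,0,0,0.05],[0,0,2.5,0,0,0,0.05],[0,0,1.0,0,0,0,0.05],[0,0,0,0,0,0,0.05]]
  ]
}}

```text
t: 3.2
ee_pos: [0.5416, 0.2378, 0.1631]
tcp_rot: [-0.139, 0.965, 0.032, 0.222]
force: [-0.1, 0.1, 0.4]
opening: 0.0407
gripper_force: 0.0
```

Run:
```python
from h import *
im,K,T=snap('wrist','w2.png')
c=proj([.5576,.2429,.1385],K,T);m=ymask(im,c,250)
print(m.sum(),fitbar([(m,K,T)],[.5576,.2429,.1385,.285],np.radians(26)))
R=barR(.285,np.radians(26));c=np.array([.5576,.2429,.1385]);n=R[:,2]
plan(c-.004*R[:,0]-n*.007,toolR(.285,np.radians(26)),1)
cv2.imwrite('pics/w2.png',im[:,:,::-1])
```

```text
8342.0 (array([0.56229912, 0.24367456, 0.1370631 , 0.29020646]), np.float64(0.027894794940948486))
[0.03, 0.06, 3.72, -0.01, 0.05, 0.03]
```

View pics/w2.png

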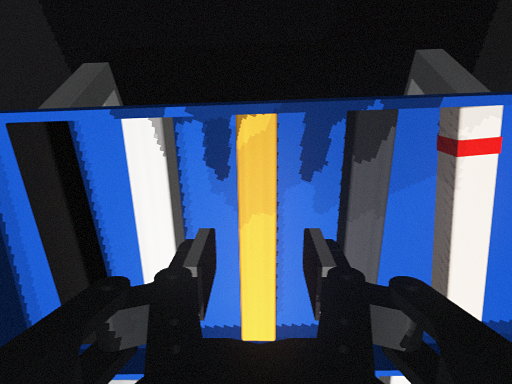

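The bar sits between the fingers at column 257. Both neighbouring bars are clear of the fingers, so I descend.

{"name": "carry_out", "arguments": {
  "steps": [
    [[0,0.1,1.5,0,0,0,0.05],[0,0,1.4,0,0,0,0.05],[0,0,0.8,0,0,0,0.05],[0,0,0,0,0,0,0.05]]
  ]
}}

```text
t: 3.75
ee_pos: [0.5574, 0.2421, 0.1293]
tcp_rot: [-0.138, 0.965, 0.031, 0.222]
force: [0.5, -0.4, -0.3]
opening: 0.0403
gripper_force: 0.0
```

{"name": "carry_out", "arguments": {
  "steps": [
    [[0,0,0,0,0,0,0.3],[0,0,0,0,0,0,0.5],[0,0,0,0,0,0,0.7],[0,0,0,0,0,0,1],[0,0,0,0,0,0,1],[0,0,0,0,0,0,1],[0,0,0,0,0,0,1]]
  ],
  "grip_force": 70
}}

```text
t: 4.62
ee_pos: [0.5575, 0.242, 0.1309]
tcp_rot: [-0.138, 0.964, 0.031, 0.223]
force: [-2.8, -4.1, 6.0]
opening: 0.0183
gripper_force: 69.3
```

{"name": "carry_out", "arguments": {
  "steps": [
    [[0,0,-0.7,0,0,0,1],[0,0,-1.5,0,0,0,1],[0,0,-2.5,0,0,0,1],[0,0,-2.5,0,0,0,1],[0,0,-2.5,0,0,0,1],[0,0,-2.5,0,0,0,1],[0,0,-2.0,0,0,0,1],[0,0,-0.8,0,0,0,1],[0,0,0,0,0,0,1],[0,0,0,0,0,0,1]]
  ]
}}

```text
t: 5.88
ee_pos: [0.4937, 0.2237, 0.2637]
tcp_rot: [-0.138, 0.965, 0.031, 0.222]
force: [0.1, -0.5, -5.2]
opening: 0.0186
gripper_force: 69.6
```

Run:
```python
from h import *
s=arm.read_state();print(s['t'],s['ee_pos'],s['opening'],s['force'],s['gripper_force'])
im,K,T=snap('wrist','w3.png')
m=ymask(im,(256,200),260)
# bar in tool frame: fit offset along x
R0=Rn.from_quat(s['tcp_rot']).as_matrix();p=np.array(s['ee_pos'])
q,f=fitbar([(m,K,T)],[*(p-R0[:,2]*.007),.285],np.radians(26));print(q,f,'tool offset mm',(R0.T@(q[:3]-p)*1000).round(1))
# target: vertical tool hovering at high point near the jig
J=np.array([.552,-.203]);y=-.585;Rj=Rn.from_euler('z',y).as_matrix()
t=Rj@[-.02,-.01,0]+[*J,.27];print(t);plan(t,toolR(y,0),12)
im2,K2,T2=snap('scene');a=im2[100:220,110:300];cv2.imwrite('pics/j.png',cv2.resize(a,None,fx=4,fy=4,interpolation=2)[:,:,::-1])
cv2.imwrite('pics/w3v.png',cv2.hconcat([im,cv2.resize(a,(285,180))[:0].reshape(0,285,3)]) if 0 else im[:,:,::-1])
```

```text
5.875 [0.493664   0.22369808 0.26366909] 0.018629917613930545 [ 0.08942998 -0.51127144 -5.16328282] 69.58088278770447
[0.50197221 0.22745044 0.25815881 0.29486559] 0.16569268703460693 tool offset mm [-5.7  1.3  8.9]
[ 0.52980376 -0.20029313  0.27      ]
[0.61, -3.48, -0.35, 0.93, 2.02, 4.08]
[0.37, -3.52, -0.28, 0.93, 2.02, 4.08]
[0.13, -3.54, -0.21, 0.93, 2.02, 4.08]
[-0.12, -3.54, -0.15, 0.93, 2.02, 4.08]
[-0.36, -3.53, -0.1, 0.93, 2.02, 4.08]
[-0.61, -3.49, -0.06, 0.93, 2.02, 4.08]
[-0.86, -3.44, -0.03, 0.93, 2.02, 4.08]
[-1.1, -3.37, -0.01, 0.93, 2.02, 4.08]
[-1.33, -3.29, -0.0, 0.93, 2.02, 4.08]
[-1.56, -3.18, 0.0, 0.93, 2.02, 4.08]
[-1.79, -3.06, -0.01, 0.93, 2.02, 4.08]
[-2.0, -2.93, -0.03, 0.93, 2.02, 4.08]
```

View pics/w3v.png

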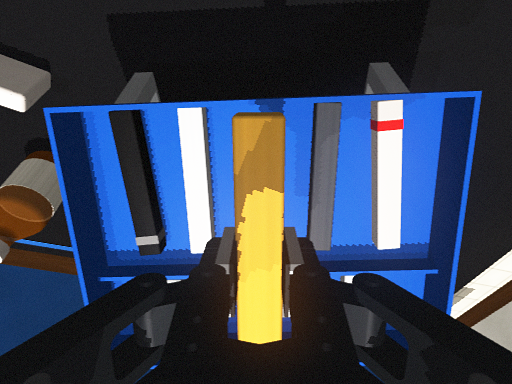

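The brass bar is held firmly between the fingers (column 259), and the other bars are undisturbed in their lanes. Next is the carry to the jig.

{"name": "carry_out", "arguments": {
  "steps": [
    [[0.6,-2.0,-1.0,0.9,2.0,4.1,1],[0.4,-3.5,-0.8,0.9,2.0,4.1,1],[0.1,-3.5,-0.2,0.9,2.0,4.1,1],[-0.1,-3.5,-0.1,0.9,2.0,4.1,1],[-0.4,-3.5,-0.1,0.9,2.0,4.1,1],[-0.6,-3.5,-0.1,0.9,2.0,4.1,1],[-0.9,-3.4,0,0.9,2.0,4.1,1],[-1.1,-3.4,0,0.9,2.0,4.1,1],[-1.3,-3.3,0,0.9,2.0,4.1,1],[-1.6,-3.2,0,0.9,2.0,4.1,1]]
  ]
}}

```text
t: 7.22
ee_pos: [0.5163, -0.1172, 0.2786]
tcp_rot: [0.222, 0.974, 0.009, 0.04]
force: [-0.0, 0.7, -4.7]
opening: 0.0186
gripper_force: 69.6
```

{"name": "carry_out", "arguments": {
  "steps": [
    [[-1.8,-3.1,0,0.9,2.0,4.1,1],[-2.0,-3.0,0,0.9,2.0,4.1,1],[0,-0.5,0,0,0,0,1],[0,0,0,0,0,0,1],[0,0,0,0,0,0,1]]
  ]
}}

```text
t: 7.85
ee_pos: [0.5183, -0.1907, 0.2793]
tcp_rot: [0.289, 0.957, 0.005, 0.003]
force: [0.2, 0.3, -4.4]
opening: 0.0185
gripper_force: 69.6
```

```bash
cat >> h.py <<'E'
def jp(q,X):
    c,s=np.cos(q[2]),np.sin(q[2]);return [q[0]+c*X[0]-s*X[1],q[1]+s*X[0]+c*X[1],X[2]]
E
python3 - <<'E'
from h import *
im,K,T=snap('wrist','w4.png');s=arm.read_state();print(s['t'],s['ee_pos'],s['force'],s['tcp_rot'])
q=[.552,-.203,-.585]
ov=im.copy()
for X in [(.11,.075,.012),(-.11,.075,.012),(-.11,-.075,.03),(.085,-.058,.03),(.085,.002,.03),(.11,.002,.03),(.11,-.075,.03),(-.11,-.058,.03)]:
    u=proj(jp(q,X),K,T);print(X,u.round(0));cv2.circle(ov,tuple(int(v) for v in u.clip(-999,999)),3,(0,255,0),1)
cv2.imwrite('pics/w4o.png',cv2.resize(ov,(800,600))[:,:,::-1])
E
```

```text
7.9 [ 0.5183276  -0.19062064  0.27940268] [ 0.23358469  0.16351156 -4.65374705] [0.28921068 0.95724924 0.00492828 0.00260347]
(0.11, 0.075, 0.012) [317. 254.]
(-0.11, 0.075, 0.012) [326.  85.]
(-0.11, -0.075, 0.03) [196.  85.]
(0.085, -0.058, 0.03) [217. 244.]
(0.085, 0.002, 0.03) [264. 243.]
(0.11, 0.002, 0.03) [264. 261.]
(0.11, -0.075, 0.03) [205. 261.]
(-0.11, -0.058, 0.03) [211.  85.]
```

View pics/w4o.png

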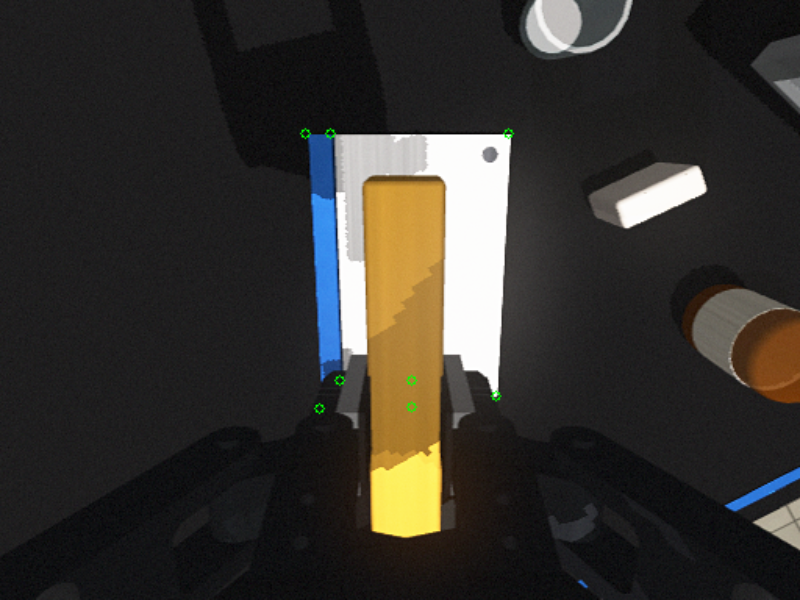

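The wrist picture shows the plate with the long stop's inner edge from (334,135) to (340,365) in the enlarged view. The predicted corners are within about 3 mm. I'll refine the jig pose with edges.

Run:
```python
from h import *
im=cv2.imread('pics/w4.png')[:,:,::-1].astype(float);s=arm.read_state();K,T=cam_pose('wrist')
b=cv2.GaussianBlur(im,(0,0),.8);sat=b[...,2]-b[...,0];g=b[...,0]
O=[]
for r in range(95,215,4):
    x=np.arange(190,225);d=np.gradient(sat[r,190:225]);O.append((0,x[d.argmax()],r)); 
    i=d.argmin();O.append((1,x[i],r))
    if r<210:
        x=np.arange(305,340);O.append((2,x[np.gradient(g[r,305:340]).argmin()],r))
for c in list(range(216,225,3))+list(range(290,322,3)): O.append((3,c,75+np.gradient(g[75:100,c]).argmax()))
L={0:((-.11,-.075,.03),(.11,-.075,.03)),1:((-.11,-.058,.03),(.11,-.058,.03)),2:((-.11,.075,.012),(.11,.075,.012)),3:((-.11,-.05,.012),(-.11,.075,.012))}
def f(q):
    o=[]
    for k,x,y in O:
        a,c=[proj(jp(q,X),K,T) for X in L[k]];t=(c-a)/np.linalg.norm(c-a);o.append(t[0]*(y-a[1])-t[1]*(x-a[0]))
    return np.array(o)
r=least_squares(f,[.552,-.203,-.585],x_scale=[.01,.01,.01],loss='soft_l1');q=r.x;e=f(q);print(q,[(k,round(float(np.median(e[[o[0]==k for o in O]])),2)) for k in L])
t=np.array(jp(q,(-.01,-.018,.06)));plan(t,toolR(q[2],0),5)
```

```text
[ 0.55330915 -0.20246788 -0.58463952] [(0, 0.03), (1, -0.24), (2, 0.28), (3, 0.02)]
[-0.51, -0.22, 4.39, 0.13, 0.02, -0.02]
[-0.51, -0.21, 4.39, 0.13, 0.02, -0.02]
[-0.51, -0.2, 4.39, 0.13, 0.02, -0.02]
[-0.51, -0.19, 4.39, 0.13, 0.02, -0.02]
[-0.51, -0.18, 4.39, 0.13, 0.02, -0.02]
```

{"name": "carry_out", "arguments": {
  "steps": [
    [[-0.5,-0.2,4.0,0.1,0,0,1],[-0.5,-0.2,5.0,0.1,0,0,1],[-0.5,-0.2,5.0,0.1,0,0,1],[-0.5,-0.2,4.4,0.1,0,0,1],[-0.5,-0.2,2.5,0.1,0,0,1],[0,0,1.0,0,0,0,1],[0,0,0,0,0,0,1],[0,0,0,0,0,0,1]]
  ]
}}

```text
t: 8.9
ee_pos: [0.5357, -0.2127, 0.0618]
tcp_rot: [0.29, 0.957, 0.0, 0.003]
force: [-0.1, 0.3, -5.3]
opening: 0.0184
gripper_force: 69.5
```

Run:
```python
from h import *
s=arm.read_state();print(s['force'],s['torque'],s['ee_pos']);im,K,T=snap('side','d5.png')
cv2.imwrite('pics/d5c.png',cv2.resize(im[180:320,190:360],None,fx=4,fy=4,interpolation=2)[:,:,::-1])
q=[.5533,-.2025,-.5846];d=Rn.from_euler('z',-q[2]).as_matrix()@(np.array(s['ee_pos'])-[q[0],q[1],0]);print(d)
```

```text
[-0.14163829  0.293842   -5.31592155] [ 0.06904882  0.02342771 -0.03111061] [ 0.53574343 -0.2127471   0.06177923]
[-0.00898597 -0.01823427  0.06177923]
```

View pics/d5c.png

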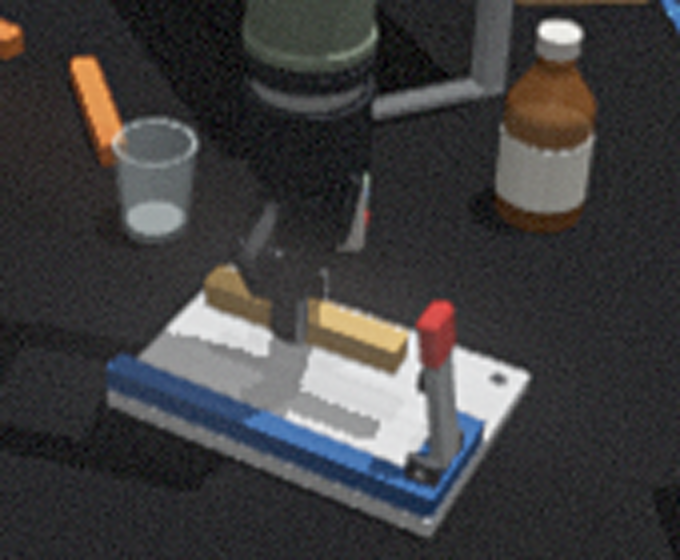

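The bar hangs level over the plate, parallel to the stop, with its ends near (215,290) and (400,350) in the crop. The clamp is raised and clear. I lower it gently.

{"name": "carry_out", "arguments": {
  "steps": [
    [[0,0,1.5,0,0,0,1],[0,0,1.0,0,0,0,1],[0,0,0.5,0,0,0,1],[0,0,0.3,0,0,0,1],[0,0,0.2,0,0,0,1],[0,0,0.2,0,0,0,1],[0,0,0,0,0,0,1]]
  ]
}}

```text
t: 9.82
ee_pos: [0.5349, -0.2126, 0.0233]
tcp_rot: [0.29, 0.957, 0.001, 0.001]
force: [0.1, 0.1, -5.4]
opening: 0.0186
gripper_force: 69.7
```

{"name": "carry_out", "arguments": {
  "steps": [
    [[0,0,0.2,0,0,0,1],[0,0,0.1,0,0,0,1],[0,0,0,0,0,0,1]]
  ]
}}

```text
t: 10.2
ee_pos: [0.5348, -0.2126, 0.0202]
tcp_rot: [0.29, 0.957, 0.001, 0.001]
force: [0.3, 0.2, -4.9]
opening: 0.0188
gripper_force: 69.7
```

{"name": "carry_out", "arguments": {
  "steps": [
    [[0,0,0.1,0,0,0,1],[0,0,0.1,0,0,0,1],[0,0,0,0,0,0,1]]
  ]
}}

```text
t: 10.58
ee_pos: [0.5348, -0.2126, 0.0182]
tcp_rot: [0.29, 0.957, 0.001, 0.001]
force: [0.1, 0.2, -5.1]
opening: 0.0186
gripper_force: 69.7
```

{"name": "carry_out", "arguments": {
  "steps": [
    [[0,0,0.1,0,0,0,1],[0,0,0.1,0,0,0,1],[0,0,0,0,0,0,1]]
  ]
}}

```text
t: 10.95
ee_pos: [0.5348, -0.2126, 0.0161]
tcp_rot: [0.29, 0.957, 0.001, 0.001]
force: [1.1, -0.6, -5.3]
opening: 0.0184
gripper_force: 69.7
```

{"name": "carry_out", "arguments": {
  "steps": [
    [[0,0,0.1,0,0,0,1],[0,0,0,0,0,0,1]]
  ]
}}

```text
t: 11.2
ee_pos: [0.5349, -0.2126, 0.0152]
tcp_rot: [0.29, 0.957, 0.001, 0.001]
force: [0.3, 0.0, -4.7]
opening: 0.0179
gripper_force: 69.7
```

Run:
```python
from h import *
s=arm.read_state();print(s['force'],s['torque'],s['ee_pos']);im,K,T=snap('side','d6.png')
q=[.5533,-.2025,-.5846]
m=ymask(im,proj(jp(q,(0,-.018,.022)),K,T),40)
# test silhouette rows: lower edge predicted for bar at z=.022+dz
for dz in (0,.003,.006,.01):
    P=np.array([jp(q,X) for X in box([.13,.02,.02])+[-.005,-.018,.022+dz]]);S=sil(P,K,T)
    print(dz,round(float(np.minimum(S,m).sum()/m.sum()),3), round(float(np.median([np.nonzero(m[:,c])[0].max()-np.nonzero(S[:,c]>.5)[0].max() for c in range(512) if m[:,c].any() and (S[:,c]>.5).any()])),1))
```

```text
[ 0.29954033  0.03793049 -4.67465235] [ 0.02256905  0.0599344  -0.0081674 ] [ 0.53488951 -0.21263594  0.01521379]
0 1.0 -2.0
0.003 0.999 -1.0
0.006 0.954 0.0
0.01 0.836 2.0
```

{"name": "carry_out", "arguments": {
  "steps": [
    [[0,0,0.1,0,0,0,1],[0,0,0.1,0,0,0,1],[0,0,0,0,0,0,1]]
  ]
}}

```text
t: 11.62
ee_pos: [0.535, -0.2126, 0.0135]
tcp_rot: [0.29, 0.957, 0.001, 0.001]
force: [-0.6, 0.3, -1.4]
opening: 0.0185
gripper_force: 69.9
```

Contact is beginning: the vertical force went from -5 to -1.4 N.

{"name": "carry_out", "arguments": {
  "steps": [
    [[0,0,0.1,0,0,0,1],[0,0,0,0,0,0,1]]
  ]
}}

```text
t: 11.88
ee_pos: [0.5349, -0.2127, 0.0135]
tcp_rot: [0.29, 0.957, 0.001, 0.001]
force: [-2.2, 0.6, 4.6]
opening: 0.0184
gripper_force: 71.0
```

The bar is supported on the plate. Now I release it by opening a little, to about 34 mm.

{"name": "carry_out", "arguments": {
  "steps": [
    [[0,0,0,0,0,0,0.45],[0,0,0,0,0,0,0.3],[0,0,0,0,0,0,0.2],[0,0,0,0,0,0,0.2],[0,0,-1.0,0,0,0,0.2],[0,0,-3.0,0,0,0,0.2],[0,0,-5.0,0,0,0,0.2],[0,0,-5.0,0,0,0,0.5],[0,0,0,0,0,0,1],[0,0,0,0,0,0,1]]
  ],
  "grip_force": 40
}}

```text
t: 13.12
ee_pos: [0.5341, -0.2125, 0.1522]
tcp_rot: [0.29, 0.957, 0.001, 0.001]
force: [0.5, -0.8, -0.7]
opening: 0.0002
gripper_force: 0.0
```

```bash
cat >> h.py <<'E'
Q=[.5533,-.2025,-.5846]
RJ=Rn.from_euler('z',Q[2]).as_matrix()
def tojig(p): return RJ.T@(np.array(p)-[Q[0],Q[1],0])
E
python3 - <<'E'
from h import *
s=arm.read_state();print(s['t'],s['ee_pos'],s['opening'])
V=[];p0=[*jp(Q,(-.005,-.018,.022)),Q[2]]
for c in('wrist','side','scene'):
    im,K,T=snap(c,c+'7.png');m=ymask(im,proj(p0[:3],K,T),45 if c!='wrist' else 130);print(c,m.sum())
    x,f=fitbar([(m,K,T)],p0,0);print(tojig(x[:3])*1000,x[3]-Q[2],f)
    if c=='wrist':w=im
cv2.imwrite('pics/w7.png',w[:,:,::-1])
E
```

```text
13.125 [ 0.53407101 -0.2125054   0.15221902] 0.0001556675622084761
wrist 2917.0
[ -4.53007627 -17.3605218   -6.62577088] 0.005288625668248281 0.15284687280654907
side 403.0
[ -5.50645655 -11.599179    15.8008008 ] -0.038788745403289804 0.3284375071525574
scene 326.0
[ -7.12796452 -18.69858502  24.17482057] -0.024508298337459378 0.1918126940727234
```

View pics/w7.png

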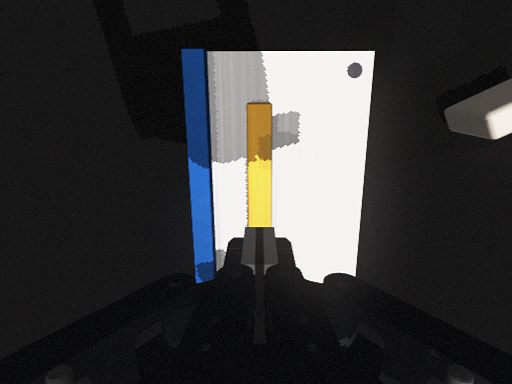

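The bar lies free on the plate at about jig (-5, -18), parallel to the stop; its near end shows at (259,102). Next I go down beside its +y side with shut fingers and push it toward the long stop.

{"name": "carry_out", "arguments": {
  "steps": [
    [[0,2.0,0,0,0,0,1],[0,2.0,2.0,0,0,0,1],[0,0,5.0,0,0,0,1],[0,0,4.5,0,0,0,1],[0,0,2.1,0,0,0,1],[0,0,0,0,0,0,1]]
  ]
}}

```text
t: 14.02
ee_pos: [0.557, -0.178, 0.0145]
tcp_rot: [0.29, 0.957, 0.001, -0.0]
force: [-0.7, 0.3, 0.6]
opening: -0.0001
gripper_force: 0.0
```

{"name": "carry_out", "arguments": {
  "steps": [
    [[0,-0.4,0,0,0,0,1],[0,-0.3,0,0,0,0,1],[0,-0.3,0,0,0,0,1],[0,-0.3,0,0,0,0,1],[0,-0.3,0,0,0,0,1],[0,-0.3,0,0,0,0,1],[0,-0.3,0,0,0,0,1],[0,-0.3,0,0,0,0,1]]
  ]
}}

```text
t: 15.02
ee_pos: [0.5435, -0.2001, 0.0165]
tcp_rot: [0.29, 0.957, 0.001, 0.001]
force: [1.7, 2.1, 1.7]
opening: 0.0003
gripper_force: 1.6
```

{"name": "carry_out", "arguments": {
  "steps": [
    [[0,-0.3,0,0,0,0,1],[0,-0.3,0,0,0,0,1],[0,-0.3,0,0,0,0,1],[0,-0.3,0,0,0,0,1],[0,-0.2,0,0,0,0,1],[0,0,0,0,0,0,1]]
  ]
}}

```text
t: 15.78
ee_pos: [0.5353, -0.2121, 0.0163]
tcp_rot: [0.29, 0.957, 0.0, 0.001]
force: [1.7, 1.9, 2.2]
opening: 0.0
gripper_force: 1.2
```

Run:
```python
from h import *
s=arm.read_state();print(tojig(s['ee_pos'])*1000,RJ.T@s['force'])
```

```text
[ -9.69485342 -17.92351911  16.25060138] [0.3539534  2.48128696 2.18356204]
```

{"name": "carry_out", "arguments": {
  "steps": [
    [[0,-0.2,0,0,0,0,1],[0,-0.2,0,0,0,0,1],[0,-0.1,0,0,0,0,1],[0,-0.1,0,0,0,0,1],[0,0,0,0,0,0,1]]
  ]
}}

```text
t: 16.4
ee_pos: [0.532, -0.2169, 0.0162]
tcp_rot: [0.29, 0.957, 0.001, 0.001]
force: [2.2, 2.5, 1.8]
opening: 0.0001
gripper_force: 1.5
```

{"name": "carry_out", "arguments": {
  "steps": [
    [[0,-0.1,0,0,0,0,1],[0,-0.1,0,0,0,0,1],[0,-0.1,0,0,0,0,1],[0,0,0,0,0,0,1]]
  ]
}}

```text
t: 16.9
ee_pos: [0.5309, -0.2191, 0.0163]
tcp_rot: [0.29, 0.957, 0.001, 0.001]
force: [3.3, 4.8, 1.5]
opening: -0.0004
gripper_force: 2.7
```

{"name": "carry_out", "arguments": {
  "steps": [
    [[0,-0.1,0,0,0,0,1],[0,-0.1,0,0,0,0,1],[0,0,0,0,0,0,1]]
  ]
}}

```text
t: 17.27
ee_pos: [0.5308, -0.2192, 0.0163]
tcp_rot: [0.291, 0.957, 0.002, 0.002]
force: [6.9, 10.2, 0.6]
opening: -0.0001
gripper_force: 6.2
```

Run:
```python
from h import *
s=arm.read_state();print(tojig(s['ee_pos'])*1000,RJ.T@s['force'])
p0=[*jp(Q,(-.005,-.048,.022)),Q[2]]
im,K,T=snap('wrist','w8.png');h=cv2.cvtColor(im,cv2.COLOR_RGB2HSV)
print(find('brass_bar','wrist',K,T))
for c in('side','scene'):
    im,K,T=snap(c,c+'8.png')
    if c=='side': cv2.imwrite('pics/d8.png',cv2.resize(im[200:320,200:350],None,fx=5,fy=5,interpolation=2)[:,:,::-1])
```

```text
[ -9.52524975 -26.36897564  16.31455557] [ 0.16693772 12.29007075  0.61949347]
[(0.76, [200.0, 198.0], [0.4944, -0.2223, 0.0315])]
```

View pics/d8.png

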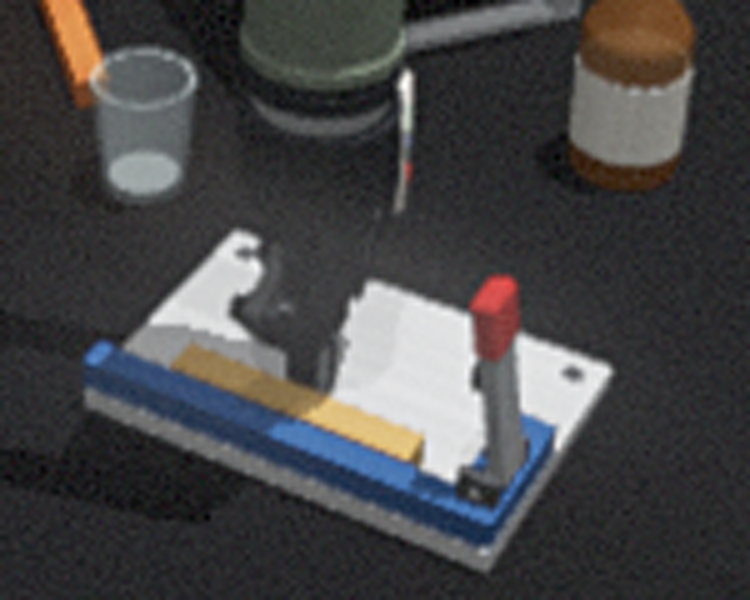

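The bar now lies along the long stop, with its far end still about 25 mm short of the end stop, and the clamp is upright. Now I back off and go to the near end.

{"name": "carry_out", "arguments": {
  "steps": [
    [[0,0.5,0,0,0,0,1],[0,0.9,0,0,0,0,1],[0,0,-3.0,0,0,0,1],[0,0,-3.0,0,0,0,1],[3.0,-0.8,0,0,0,0,1],[3.0,-1.0,0,0,0,0,1],[2.8,-1.0,0,0,0,0,1],[0,0,0,0,0,0,1],[0,0,0,0,0,0,1]]
  ]
}}

```text
t: 18.6
ee_pos: [0.4493, -0.1843, 0.0763]
tcp_rot: [0.29, 0.957, 0.0, 0.002]
force: [1.3, -0.0, 0.6]
opening: -0.0001
gripper_force: 0.0
```

Run:
```python
from h import *
s=arm.read_state();print(tojig(s['ee_pos'])*1000,RJ.T@s['force'])
for c in ('scene','side'):
    im,K,T=snap(c,c+'9.png');m=ymask(im,proj(jp(Q,(-.005,-.048,.032)),K,T),45)
    x,y=[],[]
    a=np.column_stack(np.nonzero(m)[::-1]);P=np.array([tojig(ray(u,K,T,.032)) for u in a]);
    P=P[(abs(P[:,1]+.048)<.012)]
    print(c,len(P),P[:,0].min(),P[:,0].max(),np.median(P[:,1]))
plan(np.array(jp(Q,(-.097,-.043,.018))),toolR(Q[2],0),1)
```

```text
[-96.77176358 -42.27298244  76.28818165] [1.08428149 0.71204133 0.57430788]
scene 255 -0.07274171178334457 0.059227047595256564 -0.04745186974921227
side 248 -0.06609390141056175 0.06398158983628412 -0.051903433355269285
[0.06, -0.1, 5.82, 0.11, 0.18, -0.19]
```

{"name": "carry_out", "arguments": {
  "steps": [
    [[0,-0.1,2.5,0.1,0.2,0,1],[0,0,2.5,0,0,0,1],[0,0,0.8,0,0,0,1],[-0.5,0,0,0,0,0,1],[-0.4,0,0,0,0,0,1],[-0.3,0,0,0,0,0,1],[-0.3,0,0,0,0,0,1],[-0.3,0,0,0,0,0,1],[-0.3,0,0,0,0,0,1]]
  ]
}}

```text
t: 19.82
ee_pos: [0.4639, -0.1955, 0.0179]
tcp_rot: [0.29, 0.957, 0.001, -0.002]
force: [-3.3, 2.8, 2.6]
opening: -0.0002
gripper_force: 2.2
```

{"name": "carry_out", "arguments": {
  "steps": [
    [[-0.3,0,0,0,0,0,1],[-0.3,0,0,0,0,0,1],[-0.3,0,0,0,0,0,1],[-0.3,0,0,0,0,0,1],[-0.2,0,0,0,0,0,1],[0,0,0,0,0,0,1]]
  ]
}}

```text
t: 20.58
ee_pos: [0.4774, -0.2044, 0.018]
tcp_rot: [0.29, 0.957, 0.0, -0.0]
force: [-1.6, 0.3, -0.5]
opening: -0.0003
gripper_force: 0.5
```

Run:
```python
from h import *
s=arm.read_state();print(tojig(s['ee_pos'])*1000,RJ.T@s['force'])
```

```text
[-62.23257135 -43.47320221  18.01408329] [-1.4849581  -0.61108032 -0.52939732]
```

{"name": "carry_out", "arguments": {
  "steps": [
    [[-0.2,0,0,0,0,0,1],[-0.2,0,0,0,0,0,1],[-0.1,0,0,0,0,0,1],[0,0,0,0,0,0,1]]
  ]
}}

```text
t: 21.08
ee_pos: [0.4812, -0.2069, 0.018]
tcp_rot: [0.29, 0.957, 0.0, -0.001]
force: [-1.4, 1.6, 0.4]
opening: -0.0
gripper_force: 1.1
```

{"name": "carry_out", "arguments": {
  "steps": [
    [[-0.1,0,0,0,0,0,1],[-0.1,0,0,0,0,0,1],[0,0,0,0,0,0,1]]
  ]
}}

```text
t: 21.45
ee_pos: [0.4823, -0.2077, 0.018]
tcp_rot: [0.29, 0.957, 0.0, -0.001]
force: [-3.7, 2.8, 2.5]
opening: -0.0003
gripper_force: 2.3
```

{"name": "carry_out", "arguments": {
  "steps": [
    [[-0.1,0,0,0,0,0,1],[-0.1,0,0,0,0,0,1],[-0.1,0,0,0,0,0,1],[0,0,0,0,0,0,1]]
  ]
}}

```text
t: 21.95
ee_pos: [0.4823, -0.2078, 0.0178]
tcp_rot: [0.29, 0.957, 0.001, -0.004]
force: [-8.4, 6.5, 7.9]
opening: 0.0
gripper_force: 5.4
```

Motion stopped at about 10 N, so the bar is against the end stop. I back off and re-seat it against the long stop with a light side push.

{"name": "carry_out", "arguments": {
  "steps": [
    [[0.5,0,0,0,0,0,1],[1.0,0,0,0,0,0,1],[0,0,-3.0,0,0,0,1],[0,0,-3.0,0,0,0,1],[-2.0,1.5,0,0,0,0,1],[-2.5,1.5,0,0,0,0,1],[-2.0,0.3,0,0,0,0,1],[0,0,3.0,0,0,0,1],[0,0,3.0,0,0,0,1],[0,0,0,0,0,0,1]]
  ]
}}

```text
t: 23.2
ee_pos: [0.5438, -0.2094, 0.0161]
tcp_rot: [0.29, 0.957, 0.0, -0.003]
force: [0.5, -0.2, 0.5]
opening: -0.0
gripper_force: 0.0
```

Run:
```python
from h import *
s=arm.read_state();print(s['t'],tojig(s['ee_pos'])*1000,RJ.T@s['force'])
for c in ('scene','side'):
    im,K,T=snap(c,c+'10.png')
    for n in ('clamp_tip','clamp'):
        for d in find(n,c,K,T)[:1]: print(c,n,d,tojig(d[2]).round(4))
    h=cv2.cvtColor(im,cv2.COLOR_RGB2HSV);m=((h[...,0]<8)|(h[...,0]>172))&(h[...,1]>150)&(h[...,2]>80)
    u=proj(jp(Q,(.075,-.048,.11)),K,T);a=np.column_stack(np.nonzero(m)[::-1]);a=a[np.linalg.norm(a-u,axis=1)<25]
    print(c,'red',a.mean(0),[ (t,proj(jp(Q,(.098-.07*np.cos(t)+0.007*np.sin(t)*1,-.048,.036+.07*np.sin(t)+.007*np.cos(t))),K,T).round(1)) for t in(1.1,1.2,1.3,1.4)])
```

```text
23.2 [ -4.16560535 -10.97873189  16.06255267] [0.50181547 0.06785359 0.47578951]
scene clamp_tip (0.68, [251.0, 182.0], [0.4526, -0.0222, 0.0466]) [-0.1835  0.0948  0.0466]
scene clamp (0.61, [264.0, 284.0], [0.6163, 0.2665, 0.1692]) [-0.2063  0.4259  0.1692]
scene red [154.   125.52] [(1.1, array([162.2, 131.5])), (1.2, array([159.7, 131. ])), (1.3, array([157.3, 130.7])), (1.4, array([154.8, 130.5]))]
side clamp_tip (0.59, [300.0, 275.0], [0.6071, -0.3039, 0.0947]) [ 0.1008 -0.0549  0.0947]
side clamp (0.72, [299.0, 277.0], [0.6053, -0.3035, 0.0876]) [ 0.0991 -0.0555  0.0876]
side red [298.84 258.86] [(1.1, array([290. , 266.5])), (1.2, array([292.8, 266.7])), (1.3, array([295.6, 267.2])), (1.4, array([298.5, 268. ]))]
```

{"name": "carry_out", "arguments": {
  "steps": [
    [[0,-0.4,0,0,0,0,1],[0,-0.4,0,0,0,0,1],[0,-0.3,0,0,0,0,1],[0,-0.2,0,0,0,0,1],[0,-0.2,0,0,0,0,1],[0,-0.2,0,0,0,0,1],[0,0,0,0,0,0,1]]
  ]
}}

```text
t: 24.38
ee_pos: [0.5364, -0.2229, 0.0179]
tcp_rot: [0.29, 0.957, 0.001, -0.0]
force: [3.3, 5.1, -0.2]
opening: -0.0001
gripper_force: 2.9
```

Run:
```python
from h import *
s=arm.read_state();print(s['t'],tojig(s['ee_pos'])*1000,RJ.T@s['force'])
```

```text
24.375 [ -2.86955349 -26.30352279  17.91009739] [-0.07672902  6.00795311 -0.2065112 ]
```

{"name": "carry_out", "arguments": {
  "steps": [
    [[0,0.5,0,0,0,0,1],[0,0.9,0,0,0,0,1],[0,0,-3.0,0,0,0,1],[0,0,-5.0,0,0,0,1],[0,0,-5.0,0,0,0,1],[0,0,-3.0,0,0,0,1],[-3.5,0,0,0,0,0,1],[-5.0,-1.0,0,0,0,0,1],[-4.0,-1.5,0,0,0,0,1],[0,0,0,0,0,0,1]]
  ]
}}

```text
t: 25.62
ee_pos: [0.6349, -0.3045, 0.1764]
tcp_rot: [0.291, 0.957, -0.0, -0.001]
force: [1.4, 0.1, 0.7]
opening: -0.0001
gripper_force: 0.0
```

Run:
```python
from h import *
s=arm.read_state();print(s['t'],tojig(s['ee_pos'])*1000,RJ.T@s['force'])
im,K,T=snap('wrist','w11.png');ov=im.copy()
P=np.array([jp(Q,X) for X in box([.13,.02,.02])+[.02,-.048,.022]])
for X in P[[1,3,5,7]]: cv2.circle(ov,tuple(int(v) for v in proj(X,K,T).round()),2,(255,0,255),-1)
cv2.imwrite('pics/w11o.png',cv2.resize(ov,(800,600),interpolation=2)[:,:,::-1])
for c in ('scene','side'):
    im,K,T=snap(c,c+'11.png');m=ymask(im,proj(jp(Q,(.02,-.048,.032)),K,T),45)
    a=np.column_stack(np.nonzero(m)[::-1]);R_=np.array([tojig(ray(u,K,T,.032)) for u in a]);R_=R_[abs(R_[:,1]+.048)<.02]
    l=np.polyfit(R_[:,0],R_[:,1],1);print(c,len(R_),R_[:,0].min(),R_[:,0].max(),np.median(R_[:,1]),l)
plan(np.array(jp(Q,(.122,-.048,.17))),toolR(Q[2],0),1)
```

```text
25.625 [124.32873476 -40.0162891  176.40440094] [1.14241153 0.81944615 0.72668566]
scene 323 -0.04805440905303868 0.08147248402153355 -0.04384245934486759 [ 0.01802691 -0.0438746 ]
side 259 -0.04128162256524067 0.08586530576493605 -0.0521001310406131 [ 0.00661832 -0.05227958]
[-0.06, -0.93, 0.73, 0.0, -0.19, -0.18]
```

View pics/w11o.png

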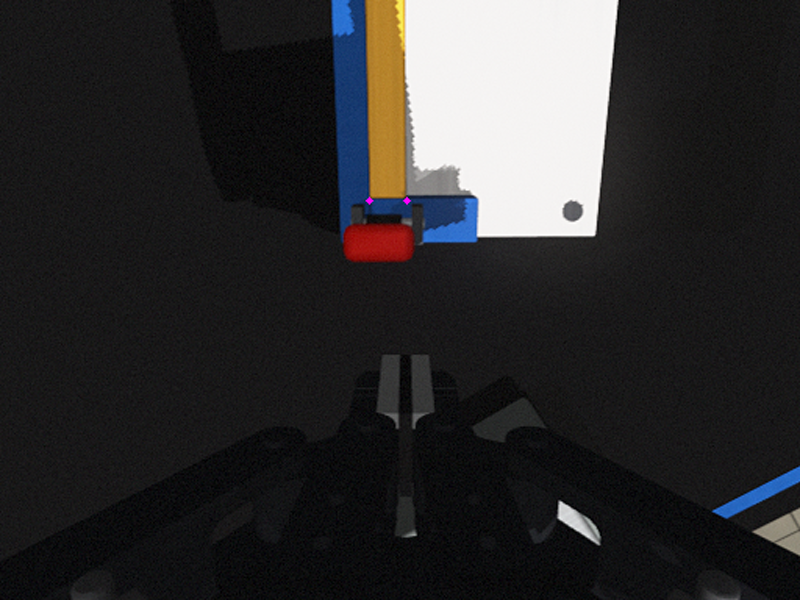

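The bar end (368–407, row 197) touches the end stop's inner edge, and its long side lies along the long stop. The predicted home corners coincide within 2 px. The red handle is at (378,242). Now I go down behind the handle.

{"name": "carry_out", "arguments": {
  "steps": [
    [[0,-0.8,1.5,0,0,0,1],[0,0,2.5,0,0,0,1],[0,0,1.4,0,0,0,1],[0,0,0,0,0,0,1]]
  ]
}}

```text
t: 26.28
ee_pos: [0.6281, -0.3087, 0.1221]
tcp_rot: [0.29, 0.957, 0.001, -0.002]
force: [1.2, 0.7, -0.4]
opening: -0.0
gripper_force: 0.0
```

Run:
```python
from h import *
s=arm.read_state();p=tojig(s['ee_pos'])*1000;print(s['t'],p,RJ.T@s['force'])
for t in np.arange(1.4,-.01,-.1):
    n=np.array([np.sin(t),np.cos(t)]);w=np.array([98-85*np.cos(t)+14*n[0]+11,36+85*np.sin(t)+14*n[1]])-1.0*n
    print(round(t,2),w.round(1),'row x',round(-(w[0]-p[0])/10,2),'z',round(-(w[1]-p[2])/10,2));p=[w[0],0,w[1]]
```

```text
26.275 [120.98868981 -47.22854995 122.13561196] [ 0.57424878  1.27427663 -0.39123659]
1.4 [107.4 122. ] row x 1.36 z 0.02
1.3 [ 98.8 121.4] row x 0.86 z 0.06
1.2 [ 90.3 119.9] row x 0.85 z 0.14
1.1 [ 82.  117.6] row x 0.83 z 0.23
1.0 [ 74.  114.5] row x 0.8 z 0.31
0.9 [ 66.3 110.7] row x 0.77 z 0.39
0.8 [ 59.1 106. ] row x 0.72 z 0.46
0.7 [ 52.4 100.7] row x 0.67 z 0.53
0.6 [46.2 94.7] row x 0.62 z 0.6
0.5 [40.6 88.2] row x 0.55 z 0.66
0.4 [35.8 81.1] row x 0.49 z 0.71
0.3 [31.6 73.5] row x 0.41 z 0.75
0.2 [28.3 65.6] row x 0.34 z 0.79
0.1 [25.7 57.4] row x 0.26 z 0.82
-0.0 [24. 49.] row x 0.17 z 0.84
```

{"name": "carry_out", "arguments": {
  "steps": [
    [[0.7,0,0,0,0,0,1],[0.7,0,0,0,0,0,1],[0.9,0,0.1,0,0,0,1],[0.8,0,0.1,0,0,0,1],[0.8,0,0.2,0,0,0,1],[0.8,0,0.3,0,0,0,1],[0.8,0,0.4,0,0,0,1],[0.7,0,0.5,0,0,0,1],[0.7,0,0.5,0,0,0,1],[0,0,0,0,0,0,1]]
  ]
}}

```text
t: 27.52
ee_pos: [0.5707, -0.2703, 0.1019]
tcp_rot: [0.29, 0.957, 0.0, -0.002]
force: [0.1, 0.0, 0.5]
opening: -0.0003
gripper_force: 0.0
```

Run:
```python
from h import *
s=arm.read_state();p=tojig(s['ee_pos'])*1000;print(s['t'],p,RJ.T@s['force'])
im,K,T=snap('side','d12.png');cv2.imwrite('pics/d12c.png',cv2.resize(im[200:320,200:350],None,fx=5,fy=5,interpolation=2)[:,:,::-1])
```

```text
27.525 [ 51.98203637 -46.94025641 101.89645033] [0.03529672 0.0756883  0.54394434]
```

View pics/d12c.png

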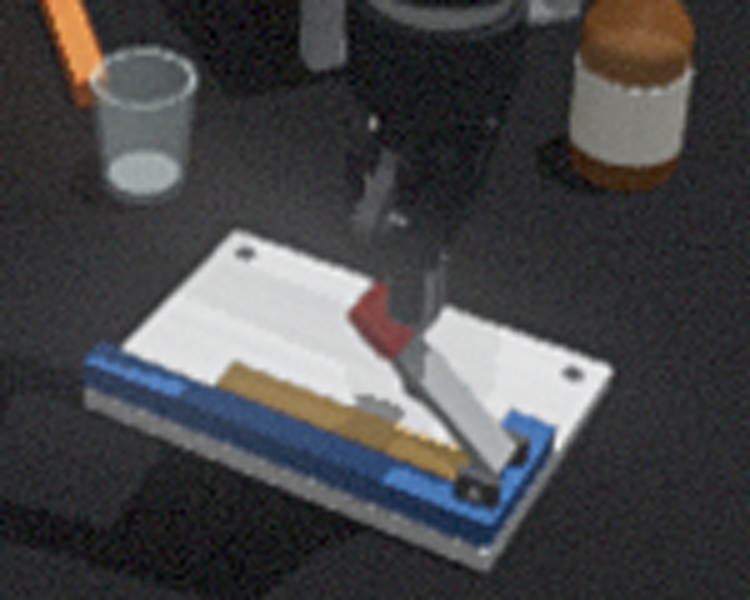

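The clamp has swung down to about 0.7 rad with the fingers on the handle (380,320), and the bar is still home. I continue the arc.

{"name": "carry_out", "arguments": {
  "steps": [
    [[0.6,0,0.7,0,0,0,1],[0.6,0,0.7,0,0,0,1],[0.5,0,0.7,0,0,0,1],[0.4,0,0.8,0,0,0,1],[0.3,0,0.8,0,0,0,1],[0.3,0,0.8,0,0,0,1],[0.1,0,0.4,0,0,0,1],[0,0,0.2,0,0,0,1],[0,0,0,0,0,0,1]]
  ]
}}

```text
t: 28.7
ee_pos: [0.5486, -0.2555, 0.0517]
tcp_rot: [0.29, 0.957, 0.0, -0.001]
force: [-0.3, 0.2, 0.5]
opening: 0.0004
gripper_force: 0.0
```

Run:
```python
from h import *
s=arm.read_state();p=tojig(s['ee_pos'])*1000;print(s['t'],p,RJ.T@s['force'])
```

```text
28.7 [ 25.2704576  -46.78000481  51.72954093] [-0.35011934  0.06340072  0.47985947]
```

{"name": "carry_out", "arguments": {
  "steps": [
    [[0,0,0.1,0,0,0,1],[0,0,0.1,0,0,0,1],[0,0,0.1,0,0,0,1],[0,0,0,0,0,0,1]]
  ]
}}

```text
t: 29.2
ee_pos: [0.5486, -0.2555, 0.05]
tcp_rot: [0.29, 0.957, 0.0, -0.0]
force: [-1.5, 0.9, 6.6]
opening: -0.0006
gripper_force: 3.3
```

{"name": "carry_out", "arguments": {
  "steps": [
    [[0,0,0.1,0,0,0,1],[0,0,0,0,0,0,1],[0,0,-0.5,0,0,0,1],[0,0,-1.5,0,0,0,1],[0,0,-4.0,0,0,0,1],[0,0,-5.0,0,0,0,1],[4.0,3.0,-2.0,0,0,0,1],[4.0,3.0,0,0,0,0,1],[0,0,0,0,0,0,1],[0,0,0,0,0,0,1]]
  ]
}}

```text
t: 30.45
ee_pos: [0.5159, -0.1616, 0.1786]
tcp_rot: [0.29, 0.957, 0.0, 0.0]
force: [0.4, 0.2, 0.5]
opening: -0.0001
gripper_force: 0.0
```

Run:
```python
from h import *
s=arm.read_state();p=tojig(s['ee_pos'])*1000;print(s['t'],p,RJ.T@s['force'])
im,K,T=snap('side','d13.png');ov=im.copy()
a=cv2.resize(im[200:320,200:350],None,fx=5,fy=5,interpolation=2)
for X in [(.013,-.048,.05),(.028,-.061,.05),(-.002,-.061,.05),(-.045,-.038,.032),(-.045,-.058,.032)]:
    u=(proj(jp(Q,X),K,T)-[200,200]+.5)*5;cv2.circle(a,tuple(int(v) for v in u),4,(0,255,0),1)
cv2.imwrite('pics/d13c.png',a[:,:,::-1])
```

```text
30.45 [-53.77041446  13.45108044 178.59946025] [0.22209973 0.40379513 0.54644086]
```

View pics/d13c.png

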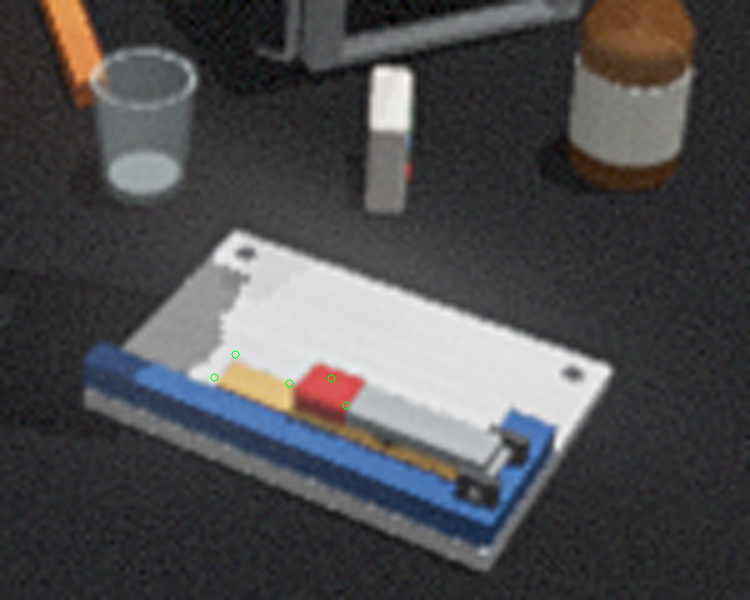

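The clamp arm is level with its pad on the bar. The bar is home, and the bottle, beaker and timer are untouched. Handing in.

```bash
python3 -c "
from rig import job
print(job.job_done())"
```

```text
the job is handed in; nothing more can be done
None
```

The brass bar is home against both stops with the clamp pad down on it, the arm is backed off, and the job was handed in at about 30.5 s; the hand-in returned no verdict.

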